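# Change over the nitrogen supply of the mass spectrometer

### The arm

A 6-joint arm with a two-finger parallel gripper is mounted at the origin on the work surface. World frame = base frame: x ahead of the robot, y to its left, z up, the work surface at z = 0. Lengths are in m, angles in rad, forces in N, time in s.
With the tool pointing down it reaches from about 0.25 to 0.725 m from the base axis. Payload 4 kg.
Tool frame: the origin (TCP) lies at the very end of the fingers, on their centre line; the grasp point (between the pads) lies 19 mm behind it; z points along the fingers, y is the line along which they close (so a half turn about z gives the same grasp; the last joint's range is limited). The gripper opens to 85 mm and grips with 20 to 120 N. Pads are 22 mm wide; open, the fingers measure 114 mm over their backs; the gripper's body (76 mm by 85 mm) begins 54 mm behind the grasp point. The pads swing forward as they close: fully open they stand 13 mm farther back than shut.
Start: joints at [-1.211, 0.241, 0.005, 1.335, 0, 1.571], TCP at [0.176, -0.468, 0.231] pointing down, gripper open.
Joint ranges: [-2.72, 2.72], [-1.05, 1.87], [-1.09, 1.28], [-1.99, 2.15], [-1.42, 1.44], [-3.14, 3.14]. Speed limits (rad/s): [2.79, 2.79, 3.14, 3.14, 3.14, 3.14].

### API

Orientations are given as a unit quaternion [x, y, z, w].
In Python, from workcell import * gives the robot as it stands. The module is installed in compiled form; this text tells all that it offers.
- The arm moves only by the tool send_rows, never from a script. Its argument "steps" is text: rows parted by semicolons, each of 7 numbers parted by spaces: the opening, from -1 (shut) to 1 (fully open), then the shift along the world's x, y, z in m, then the turn, a rotation vector about the world's x, y, z in rad. A call has exactly 5 rows; each row shifts and turns the commanded pose from where the row before left it; what a row does not reach is not made up. A row lasts 1/12 s, in which the tool goes at most 41.7 mm and 7.16 degrees, less where a joint would pass 70% of its speed; a pose out of reach is approached as far as the arm can. A call is refused whole if a number of a shift passes 0.0417 or a number of a turn 0.125, either way. A call with a gripper value outside its range is refused whole. The fingers move at their own pace and stop on an object; the grip force is fixed at half the most. Time passes only in rows, so rows that do not move let the fingers close, or fill a call up. It gives the time, the measured TCP pose, the force, the opening and the grip force at its end, in the units of the state.
- get_obs(): the state, without advancing time (a new reading comes with each control period).
- camera(name): name is "side" or "top" or "wrist"; returns a dict with "frame" (420x560x3 uint8, red, green, blue), "range_z" (420x560 float32, m along the optical axis (not along the pixel's ray), 0 where there is no reading), "camera_matrix" (3x3 intrinsics, pixels), "extrinsics" (4x4, takes a point from world to camera coordinates); the wrist camera has in their place "T_tool_cam" (4x4, takes a point from camera to tool coordinates, whose origin is the TCP and whose axes are the flange's). Camera axes: x right, y down, z forward; pixel columns grow to the right and rows downward; lengths in m; the calibration is good to about 2 mm. A picture is of the moment at which its call begins: read the wrist's pose just before it.
- job_done(): hands the job in; it is judged then, once.
The state is a dict: "clock": time; "joint_pos": joint angles; "joint_vel": joint speeds; "tau": joint torques, N m; "eef_pos": TCP position; "tool_rot": TCP orientation; "ft_force": force on the tool from outside, world axes, zero at the start; "ft_torque": the same for the moment, N m; "grip_width": finger opening in m; "grasp_force": force on a finger pad.
Only numpy, scipy, OpenCV 4.12 (cv2) and the standard library are available. Lean on these libraries where they do the work, as an engineer would, in place of code of your own. Each camera call takes 0.05 s, during which the arm holds its last target. There are 200 camera calls.

### The job

Change the mass spectrometer's nitrogen over from the line with the yellow-handled valve to the line with the blue-handled one without cutting the gas off: with one finger, push the blue handle fully open, until it lies in line with the pipe, and only then push the yellow handle fully closed, until it stands square across the pipe. Only push the handles, do not pinch them or force them hard against their stops, and leave the bottle, beaker, vial rack and wrench where they are.

Things in the scene. Friction and masses are not known exactly. Their poses are not given: they have to be found in the camera images.
- manifold: Nitrogen manifold fixed to the bench: grey metal plate (x -175 to 55, y -215 to 215 mm, 8 mm thick) with a straight steel header pipe (14 mm diameter, centre 48 mm above the bench) along its y axis, and two ball valves in the pipe at y = -100 and 100 mm; which is blue and which yellow varies. Origin on the bench below the middle of the pipe; yaw up to 0.3 rad.
- blue_lever (a joint): Angle of the blue handle (rad), counterclockwise from above. 0 = closed: handle square across the pipe, pointing along the manifold's +x. 1.571 = fully open: along the pipe, pointing to the manifold's +y. Firm stops at both ends; starts within 0.06 of closed. It stays where it is left; about 0.4 N m turns it (5 N at 85 mm from the stem).
- yellow_lever (a joint): Angle of the yellow handle (rad): the same valve and the same meaning (0 closed, along manifold +x; 1.571 open, along manifold +y; firm stops, stays where it is left, about 0.4 N m). Starts within 0.07 of fully open.
- blue_stem (a point): Point on the vertical turning axis of the blue handle, 100 mm above the bench, the mid height of the handle's sleeve. Below it is the steel valve body, 34 mm wide and 80 mm long along the pipe, top 65 mm above the bench; the stem nut ends at 93 mm.
- yellow_stem (a point): The same point on the turning axis of the yellow handle.
- blue_tip (a point): Middle of the end face of the blue handle, 110 mm from the stem axis, 100 mm above the bench. Cranked flat steel lever; its blue plastic sleeve covers 40 to 110 mm from the axis, 16 mm wide, 12 mm thick (94 to 106 mm above the bench), with free air below it down to the pipe (top at 55 mm; 65 mm at the valve bodies).
- yellow_tip (a point): The same point on the yellow handle, with a yellow sleeve of the same size.
- blue_right_side (a point): The right-hand long side of the blue sleeve (looking from the stem out to the tip); the side to push to turn the handle counterclockwise, open. The point lies on that upright face, in the middle of its height, 85 mm from the stem axis and 100 mm above the bench; its x axis points out to the tip and its y axis to the left.
- blue_left_side (a point): The left-hand long side of the blue sleeve: the side to push to turn the handle clockwise, closed. The point lies on that face, 85 mm from the stem axis; axes as for the right side. Pressing both sides at once is pinching.
- yellow_right_side (a point): The right-hand side of the yellow sleeve (the side to push to open), the point and axes as for the blue one.
- yellow_left_side (a point): The left-hand side of the yellow sleeve (the side to push to close), the point and axes as for the blue one. With the handle open, a finger reaches it from above on the manifold's -x side of the handle.
- amber_bottle: Loose amber glass bottle with a white cap, 70 mm diameter, 140 mm tall, origin under its centre. To be left alone.
- beaker: Loose open glass beaker, 68 mm diameter at the rim, 90 mm tall, origin under its centre. To be left alone.
- vial_rack: Loose white rack of small glass vials with black caps, 60 x 110 x 43 mm, origin under its centre. To be left alone.
- wrench: Loose steel wrench 150 mm long lying flat. To be left alone.
- gauge (a point): Centre of the pressure gauge of the manifold, on the outlet branch at manifold x = -110 mm, y = 0: 52 mm diameter, 24 mm thick, dial facing the manifold's +x, top 126 mm above the bench. Not to be worked.

How it is judged:
By the outcome, as a careful person would: the job done as asked, in the order asked, and still so for the second after the job is handed in, with the robot touching nothing.
It also fails if it takes over 58 s, if anything falls off the work surface, if the arm or the gripper's body presses on something with over 40 N, if the wrist force passes 120 N, or if a joint passes its speed limit or range.

## Working session

There is one attempt and no reset: what is moved stays moved. The work goes in short steps, Python scripts to look and compute and a tool call to move; the robot and the scene stay as the last step left them, time stands still between calls to the robot, and variables do not carry over. Pictures are saved under pics/ and viewed, at most 10 in all, crops included, and the job is handed in when it is done.

Besides the shell and the picture viewer there is one more tool, called after "Request:" by a JSON object that holds its "fn" and its "kwargs". send_rows: Moves the arm, as the interface text tells. Its arguments: {"type":"object","properties":{"steps":{"type":"string"}},"required":["steps"]}

```bash
mkdir -p pics
python3 - <<'E'
from workcell import *
import cv2,numpy as np
o=get_obs();print({k:np.round(v,3) for k,v in o.items()})
for n in("top","side"):
    c=camera(n);cv2.imwrite(f"pics/{n}0.png",cv2.cvtColor(c["frame"],cv2.COLOR_RGB2BGR))
    np.savez(f"{n}0.npz",**{k:c[k] for k in c})
    print(n,c["camera_matrix"].tolist(),np.round(c["extrinsics"],3).tolist())
E
```

```text
{'clock': np.float64(0.0), 'joint_pos': array([-1.211,  0.241,  0.004,  1.335, -0.   ,  1.571]), 'joint_vel': array([-0.   ,  0.001, -0.002,  0.   , -0.001,  0.001]), 'tau': array([-2.0000e-03, -3.7231e+01,  2.5241e+01,  1.7000e-02, -0.0000e+00,
       -0.0000e+00]), 'eef_pos': array([ 0.176, -0.467,  0.23 ]), 'tool_rot': array([ 0.984,  0.179, -0.   , -0.001]), 'ft_force': array([0.187, 0.411, 1.07 ]), 'ft_torque': array([-0.02 , -0.038, -0.023]), 'grasp_force': np.float64(0.0), 'grip_width': np.float64(0.086)}
top [[482.3566856900485, 0.0, 280.7700098598162], [0.0, 482.3566856900485, 208.29840256976723], [0.0, 0.0, 1.0]] [[0.026, -1.0, -0.004, -0.027], [-0.993, -0.026, -0.115, 0.642], [0.114, 0.007, -0.993, 1.098], [0.0, 0.0, 0.0, 1.0]]
side [[462.2509306583261, 0.0, 277.35813356846614], [0.0, 462.2509306583261, 213.9817604165993], [0.0, 0.0, 1.0]] [[0.963, -0.268, 0.003, -0.615], [-0.195, -0.707, -0.679, 0.181], [0.184, 0.654, -0.734, 1.017], [0.0, 0.0, 0.0, 1.0]]
```

View pics/top0.png

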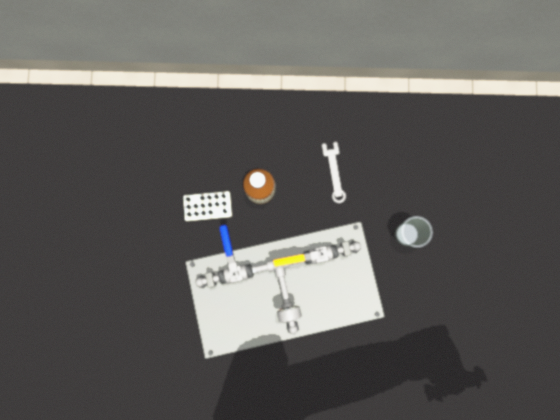

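View pics/side0.png

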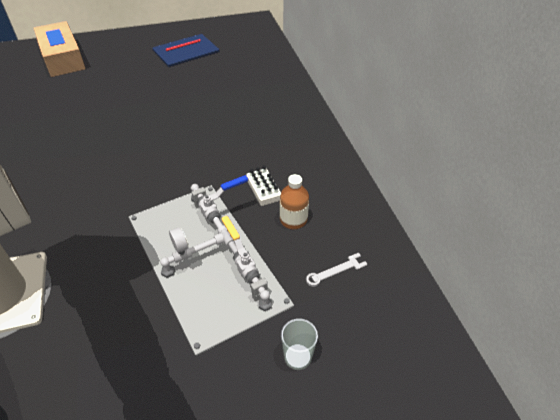

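```bash
cat > h.py <<'E'
import cv2,numpy as np
def ray(c,uv,z):
    K=c["camera_matrix"];E=c["extrinsics"];R=E[:3,:3];t=E[:3,3]
    d=np.c_[uv,np.ones(len(uv))]@np.linalg.inv(K).T@R;o=-R.T@t
    return o+d*((z-o[2])/d[:,2])[:,None]
def depthpts(c,m):
    v,u=np.nonzero(m&(c["range_z"]>0));Z=c["range_z"][v,u]
    p=np.c_[u,v,np.ones(len(u))]@np.linalg.inv(c["camera_matrix"]).T*Z[:,None]
    E=c["extrinsics"];return (p-E[:3,3])@E[:3,:3]
def mask(f,col):
    h=cv2.cvtColor(f,cv2.COLOR_RGB2HSV);r={"blue":(100,125),"yellow":(20,32)}[col]
    m=cv2.inRange(h,(r[0],130,60),(r[1],255,255))
    n,l,s,_=cv2.connectedComponentsWithStats(m);k=1+np.argmax(s[1:,4]);return l==k
def handles(c):
    out={}
    for col in("blue","yellow"):
        m=mask(c["frame"],col);p=depthpts(c,m);top=p[p[:,2]>np.median(p[:,2])-.004] if len(p) else p
        v,u=np.nonzero(m);w=ray(c,np.c_[u,v],.106)[:,:2]
        rc=cv2.minAreaRect((w*1000).astype(np.float32))
        b=cv2.boxPoints(rc);print(col,m.sum(),"z",np.round(np.percentile(p[:,2],[5,50,95]),3) if len(p) else None,"box",np.round(rc[0],1),np.round(rc[1],1),"corners",np.round(b).tolist())
        if len(top):
            rc=cv2.minAreaRect((top[:,:2]*1000).astype(np.float32));print("  depth top",np.round(rc[0],1),np.round(rc[1],1),np.round(cv2.boxPoints(rc)).tolist())
E
python3 - <<'E'
from h import *
for n in("top","side"):
    print(n);handles(np.load(n+"0.npz"))
E
```

```text
top
blue 269 z [-0.002  0.104  0.108] box [562.6 108.7] [69.8 19.6] corners [[526.0, 109.0], [531.0, 90.0], [599.0, 108.0], [594.0, 127.0]]
  depth top [561.3 109.3] [67.5 16.1] [[527.0, 109.0], [531.0, 93.0], [596.0, 110.0], [592.0, 125.0]]
yellow 220 z [0.1   0.105 0.108] box [522.8 -30.4] [15.7 67.8] corners [[509.0, 1.0], [521.0, -65.0], [537.0, -62.0], [524.0, 4.0]]
  depth top [522.1 -30.6] [15.1 67.7] [[508.0, 1.0], [522.0, -65.0], [537.0, -62.0], [522.0, 4.0]]
side
blue 673 z [0.011 0.015 0.018] box [537.1 792.5] [184.9 130.5] corners [[430.0, 828.0], [468.0, 703.0], [645.0, 757.0], [606.0, 882.0]]
  depth top [548.9 972.1] [205.  151.8] [[429.0, 1015.0], [473.0, 870.0], [669.0, 929.0], [625.0, 1075.0]]
yellow 85 z [0.101 0.105 0.109] box [521.8 -30.8] [14.3 67. ] corners [[508.0, 1.0], [522.0, -65.0], [536.0, -62.0], [522.0, 3.0]]
  depth top [521.6 -28.9] [13.5 66.3] [[508.0, 2.0], [522.0, -63.0], [536.0, -60.0], [521.0, 5.0]]
```

The top view shows the blue handle at (227,240) and square to the pipe, so closed. The yellow handle at (289,261) lies along the pipe, so open. The bottle cap is at (258,180), the rack at (207,206), the wrench at (335,172), the beaker at (414,232) and the gauge at (289,313). The side view agrees. There, the largest blue blob is a far-off object, not the handle, so I'll discard the side-view blue reading.

The two stems come out 200 mm apart, as given. Next I'll find the bottle and plan the waypoints.

```bash
cat > plan.py <<'E'
import numpy as np
BS=np.array([489.2,90.1]);YS=np.array([537.6,-104.]);yaw=0.244
def wp(S,a,side,r=82,off=19):  # a world handle angle; side -1 right, +1 left; finger centre
    d=np.array([np.cos(a),np.sin(a)]);n=np.array([-d[1],d[0]]);return S+r*d+side*off*n
E
python3 - <<'E'
from h import *; from plan import *
c=np.load("top0.npz")
print("cap",ray(c,np.array([[258,180.]]),.14),"rack",ray(c,np.array([[207,206.],[232,192],[231,219]]),.043),"gauge",ray(c,np.array([[289,313.]]),.12),"beaker",ray(c,np.array([[416,232.]]),.09))
print("blue pre",wp(BS,.255,-1,off=30));prev=wp(BS,.255,-1)
for a in np.linspace(.255,yaw+np.pi/2,14):
    p=wp(BS,a,-1);print(round(a,3),p.round(1),(p-prev).round(1));prev=p
print("yellow pre",wp(YS,1.781,1,off=32));prev=wp(YS,1.781,1)
for a in np.linspace(1.781,yaw,14):
    p=wp(YS,a,1);print(round(a,3),p.round(1),(p-prev).round(1));prev=p
E
```

```text
cap [[0.69096612 0.0397766  0.14      ]] rack [[0.64309925 0.16276804 0.043     ]
 [0.67771166 0.10546172 0.043     ]
 [0.6140006  0.10538766 0.043     ]] gauge [[ 0.40980192 -0.03402233  0.12      ]] beaker [[ 0.59136912 -0.31272561  0.09      ]]
blue pre [576.11575251  81.75422464]
0.255 [573.3  92.4] [0. 0.]
0.375 [572.5 102.5] [-0.9 10.1]
0.495 [570.4 112.3] [-2.1  9.9]
0.615 [567.1 121.9] [-3.2  9.6]
0.735 [562.8 131. ] [-4.4  9.1]
0.855 [557.4 139.5] [-5.4  8.5]
0.975 [550.9 147.3] [-6.4  7.8]
1.095 [543.7 154.3] [-7.3  7. ]
1.215 [535.6 160.3] [-8.1  6.1]
1.335 [526.8 165.4] [-8.7  5. ]
1.455 [517.6 169.4] [-9.3  4. ]
1.575 [507.9 172.2] [-9.7  2.8]
1.695 [497.9 173.8] [-10.    1.6]
1.815 [487.8 174.3] [-10.1   0.4]
yellow pre [489.1943243 -30.4820392]
1.781 [501.9 -27.8] [0. 0.]
1.663 [511.1 -24.1] [9.2 3.7]
1.545 [520.8 -21.5] [9.6 2.6]
1.426 [530.6 -20.1] [9.8 1.4]
1.308 [540.5 -19.9] [9.9 0.2]
1.19 [550.4 -20.8] [ 9.9 -0.9]
1.072 [560.2 -22.9] [ 9.7 -2.1]
0.953 [569.6 -26.1] [ 9.4 -3.2]
0.835 [578.5 -30.5] [ 9.  -4.3]
0.717 [586.9 -35.8] [ 8.4 -5.3]
0.599 [594.6 -42.1] [ 7.7 -6.3]
0.48 [601.5 -49.3] [ 6.9 -7.2]
0.362 [607.5 -57.2] [ 6.  -7.9]
0.244 [612.6 -65.8] [ 5.  -8.6]
```

Request:
{"fn": "send_rows", "kwargs": {"steps": "-1 0.03 0.04 0 0 0 0.12; -1 0.03 0.04 0 0 0 0.12; -1 0.03 0.04 0 0 0 0.12; -1 0.03 0.04 0 0 0 0.12; -1 0.03 0.04 0 0 0 0.12"}}

```text
clock: 0.52
eef_pos: [0.3014, -0.2996, 0.2309]
tool_rot: [0.886, 0.464, -0.0, -0.0]
ft_force: [1.3, 0.4, 0.7]
grip_width: 0.0256
grasp_force: 0.0
```

Request:
{"fn": "send_rows", "kwargs": {"steps": "-1 0.025 0.035 0 0 0 0.087; -1 0.025 0.035 0 0 0 0.087; -1 0.025 0.035 0 0 0 0.087; -1 0.025 0.035 0 0 0 0.087; -1 0.025 0.035 0 0 0 0.087"}}

```text
clock: 0.93
eef_pos: [0.4226, -0.1298, 0.2311]
tool_rot: [0.765, 0.644, -0.0, -0.0]
ft_force: [1.1, -0.3, 0.1]
grip_width: 0.0001
grasp_force: 0.0
```

Request:
{"fn": "send_rows", "kwargs": {"steps": "-1 0.025 0.035 0 0 0 0.087; -1 0.025 0.035 0 0 0 0.087; -1 0.025 0.035 0 0 0 0.087; -1 0.025 0.035 0 0 0 0.087; -1 0.025 0.033 0 0 0 0.087"}}

```text
clock: 1.35
eef_pos: [0.5444, 0.039, 0.2308]
tool_rot: [0.608, 0.794, -0.0, -0.0]
ft_force: [0.3, -0.7, 0.4]
grip_width: 0.0
grasp_force: 0.0
```

Request:
{"fn": "send_rows", "kwargs": {"steps": "-1 0 0 0 0 0 0; -1 0 0 0 0 0 0; -1 0 0 0 0 0 0; -1 0 0 0 0 0 0; -1 0 0 0 0 0 0"}}

```text
clock: 1.77
eef_pos: [0.5433, 0.0356, 0.2315]
tool_rot: [0.611, 0.792, -0.0, -0.0]
ft_force: [0.7, -0.8, -0.3]
grip_width: 0.0002
grasp_force: 0.0
```

Run:
```python
from workcell import *; import numpy as np
from scipy.spatial.transform import Rotation as R
o=get_obs();print(o["eef_pos"].round(4),o["joint_pos"].round(3)); r=R.from_quat(o["tool_rot"]).as_matrix();print(r.round(3),np.arctan2(r[1,0],r[0,0]))
```

```text
[0.5433 0.0356 0.2315] [ 0.065  0.329  0.126  1.368 -0.     1.379]
[[-0.254  0.967 -0.   ]
 [ 0.967  0.254 -0.   ]
 [-0.    -0.    -1.   ]] 1.8275951552783145
```

Request:
{"fn": "send_rows", "kwargs": {"steps": "-1 0.017 0.022 0 0 0 0; -1 0.016 0.022 0 0 0 0; -1 0 0 -0.03 0 0 0; -1 0 0 -0.035 0 0 0; -1 0 0 -0.02 0 0 0"}}

```text
clock: 2.18
eef_pos: [0.5756, 0.0797, 0.1438]
tool_rot: [0.611, 0.792, -0.001, -0.001]
ft_force: [-1.2, -0.2, -0.6]
grip_width: -0.0
grasp_force: 0.0
```

Request:
{"fn": "send_rows", "kwargs": {"steps": "-1 0 0 -0.03 0 0 0; -1 0 0 -0.02 0 0 0; -1 0 0 -0.011 0 0 0; -1 0 0 0 0 0 0; -1 0 0 0 0 0 0"}}

```text
clock: 2.6
eef_pos: [0.577, 0.0801, 0.0858]
tool_rot: [0.61, 0.792, 0.0, 0.0]
ft_force: [-0.2, 0.1, -0.6]
grip_width: 0.0003
grasp_force: 0.0
```

Run:
```python
from workcell import *; from h import *
o=get_obs();print(o["eef_pos"].round(4),o["joint_pos"].round(3),o["ft_force"].round(1))
a=camera("top")["frame"][170:350,150:370];b=camera("side")["frame"][140:320,130:350]
cv2.imwrite("pics/pre.png",cv2.cvtColor(cv2.resize(np.hstack([a,b]),(800,327),interpolation=cv2.INTER_CUBIC),cv2.COLOR_RGB2BGR))
```

```text
[0.577  0.0801 0.0858] [ 0.138  0.5   -0.007  1.064 -0.     1.451] [-0.2  0.1 -0.6]
```

View pics/pre.png

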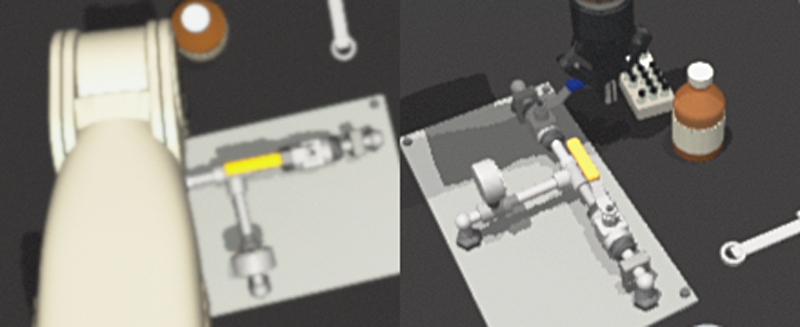

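The arm hides the handle in the top view. In the side view, the fingers at (610,90) are beside the blue sleeve at (575,85), on its right-hand side, with nothing touched. I'll push until I feel contact, then follow the arc.

Request:
{"fn": "send_rows", "kwargs": {"steps": "-1 -0.0015 0.006 0 0 0 0; -1 -0.0015 0.006 0 0 0 0; -1 -0.0009 0.010 0 0 0 0.06; -1 -0.0021 0.0099 0 0 0 0.12; -1 -0.0032 0.0096 0 0 0 0.12"}}

```text
clock: 3.12
eef_pos: [0.5693, 0.1217, 0.0868]
tool_rot: [0.482, 0.876, -0.0, 0.003]
ft_force: [1.9, -6.1, 1.3]
grip_width: 0.0002
grasp_force: 2.7
```

Request:
{"fn": "send_rows", "kwargs": {"steps": "-1 -0.0044 0.0091 0 0 0 0.12; -1 -0.0054 0.0085 0 0 0 0.12; -1 -0.0064 0.0078 0 0 0 0.12; -1 -0.0073 0.007 0 0 0 0.12; -1 -0.0081 0.0061 0 0 0 0.12"}}

```text
clock: 3.53
eef_pos: [0.5391, 0.162, 0.0868]
tool_rot: [0.202, 0.979, 0.001, 0.004]
ft_force: [6.0, -0.3, -1.3]
grip_width: -0.0002
grasp_force: 2.8
```

Request:
{"fn": "send_rows", "kwargs": {"steps": "-1 -0.0087 0.005 0 0 0 0.12; -1 -0.0093 0.004 0 0 0 0.12; -1 -0.0097 0.0028 0 0 0 0.12; -1 -0.007 0.0012 0 0 0 0.10; -1 -0.004 0.0005 0 0 0 0.07"}}

```text
clock: 3.95
eef_pos: [0.4998, 0.1772, 0.0873]
tool_rot: [-0.062, 0.998, 0.002, 0.004]
ft_force: [4.8, 4.1, -2.2]
grip_width: 0.0001
grasp_force: 2.5
```

Request:
{"fn": "send_rows", "kwargs": {"steps": "-1 -0.002 0 0 0 0 0.02; -1 -0.002 0 0 0 0 0; -1 -0.002 0 0 0 0 0; -1 0 0 0 0 0 0; -1 0 0 0 0 0 0"}}

```text
clock: 4.37
eef_pos: [0.4941, 0.177, 0.0873]
tool_rot: [-0.07, 0.998, 0.002, 0.003]
ft_force: [4.0, 3.0, -0.8]
grip_width: -0.0
grasp_force: 2.1
```

Request:
{"fn": "send_rows", "kwargs": {"steps": "-1 -0.0015 0 0 0 0 0; -1 -0.0015 0 0 0 0 0; -1 0 0 0 0 0 0; -1 0 0 0 0 0 0; -1 0 0 0 0 0 0"}}

```text
clock: 4.78
eef_pos: [0.4914, 0.1768, 0.0873]
tool_rot: [-0.07, 0.998, 0.002, 0.004]
ft_force: [3.4, 2.7, -0.2]
grip_width: 0.0001
grasp_force: 2.3
```

Request:
{"fn": "send_rows", "kwargs": {"steps": "-1 0 0 0 0 0 0.05; -1 0 0 0 0 0 0.05; -1 -0.001 0 0 0 0 0; -1 0 0 0 0 0 0; -1 0 0 0 0 0 0"}}

```text
clock: 5.2
eef_pos: [0.4904, 0.177, 0.0874]
tool_rot: [-0.119, 0.993, 0.002, 0.004]
ft_force: [3.9, 3.4, -0.5]
grip_width: -0.0001
grasp_force: 2.2
```

Request:
{"fn": "send_rows", "kwargs": {"steps": "-1 -0.001 0 0 0 0 0; -1 0 0 0 0 0 0; -1 -0.001 0 0 0 0 0; -1 0 0 0 0 0 0; -1 0 0 0 0 0 0"}}

```text
clock: 5.62
eef_pos: [0.4884, 0.1768, 0.0873]
tool_rot: [-0.119, 0.993, 0.002, 0.004]
ft_force: [4.1, 3.4, 0.2]
grip_width: 0.0004
grasp_force: 2.4
```

Request:
{"fn": "send_rows", "kwargs": {"steps": "-1 -0.001 0 0 0 0 0; -1 0 0 0 0 0 0; -1 -0.001 0 0 0 0 0; -1 0 0 0 0 0 0; -1 0 0 0 0 0 0"}}

```text
clock: 6.03
eef_pos: [0.4866, 0.1765, 0.0873]
tool_rot: [-0.119, 0.993, 0.001, 0.004]
ft_force: [4.3, 3.5, -0.3]
grip_width: -0.0
grasp_force: 2.6
```

Request:
{"fn": "send_rows", "kwargs": {"steps": "-1 -0.001 0 0 0 0 0; -1 0 0 0 0 0 0; -1 0 0 0 0 0 0; -1 0 0 0 0 0 0; -1 0 0 0 0 0 0"}}

```text
clock: 6.45
eef_pos: [0.4866, 0.1765, 0.0874]
tool_rot: [-0.119, 0.993, 0.001, 0.005]
ft_force: [7.1, 2.9, -2.1]
grip_width: 0.0002
grasp_force: 3.7
```

Request:
{"fn": "send_rows", "kwargs": {"steps": "-1 -0.0007 0 0 0 0 0; -1 0 0 0 0 0 0; -1 0 0 0 0 0 0; -1 0 0 0 0 0 0; -1 0 0 0 0 0 0"}}

```text
clock: 6.87
eef_pos: [0.4866, 0.1765, 0.0874]
tool_rot: [-0.119, 0.993, 0.001, 0.005]
ft_force: [8.9, 1.8, -2.9]
grip_width: 0.0002
grasp_force: 4.5
```

The finger stopped moving while the force rose, so the blue handle is on its stop. I'll back off, lift, and go over to the yellow handle.

Request:
{"fn": "send_rows", "kwargs": {"steps": "-1 0.01 0.002 0 0 0 0; -1 0.01 0.003 0 0 0 0; -1 0 0 0.03 0 0 0; -1 0 0 0.04 0 0 0; -1 0 0 0.04 0 0 0"}}

```text
clock: 7.28
eef_pos: [0.5005, 0.1796, 0.196]
tool_rot: [-0.119, 0.993, -0.0, -0.002]
ft_force: [0.7, 0.8, 0.4]
grip_width: -0.0005
grasp_force: 0.0
```

Request:
{"fn": "send_rows", "kwargs": {"steps": "-1 -0.005 -0.04 0 0 0 0; -1 -0.005 -0.04 0 0 0 0; -1 -0.005 -0.04 0 0 0 0; -1 -0.004 -0.04 0 0 0 0; -1 -0.001 -0.04 0 0 0 0"}}

```text
clock: 7.7
eef_pos: [0.481, -0.0215, 0.1963]
tool_rot: [-0.12, 0.993, -0.0, 0.001]
ft_force: [0.3, 0.5, 0.9]
grip_width: 0.0002
grasp_force: 0.0
```

Request:
{"fn": "send_rows", "kwargs": {"steps": "-1 0 -0.01 0 0 0 0; -1 0 0 0 0 0 0; -1 0 0 0 0 0 0; -1 0 0 0 0 0 0; -1 0 0 0 0 0 0"}}

```text
clock: 8.12
eef_pos: [0.4819, -0.0292, 0.1954]
tool_rot: [-0.12, 0.993, 0.0, 0.0]
ft_force: [0.4, 0.1, 0.4]
grip_width: 0.0002
grasp_force: 0.0
```

Run:
```python
from workcell import *; from h import *
o=get_obs();print(o["eef_pos"].round(4),o["joint_pos"].round(3),o["ft_force"].round(1))
c=camera("top");s=camera("side")
handles(c)
a=c["frame"][170:350,150:370];b=s["frame"][140:320,130:350]
cv2.imwrite("pics/mid.png",cv2.cvtColor(cv2.resize(np.hstack([a,b]),(800,327),interpolation=cv2.INTER_CUBIC),cv2.COLOR_RGB2BGR))
```

```text
[ 0.4819 -0.0292  0.1954] [-0.061  0.226 -0.109  1.236  0.    -0.301] [0.4 0.1 0.4]
blue 233 z [0.018 0.104 0.108] box [469.2 163.5] [17.8 69.6] corners [[452.0, 195.0], [469.0, 128.0], [487.0, 132.0], [469.0, 199.0]]
  depth top [469.5 163.4] [15.4 68.1] [[454.0, 195.0], [471.0, 129.0], [485.0, 132.0], [469.0, 198.0]]Traceback (most recent call last):
  File "<stdin>", line 4, in <module>
  File "h.py", line 17, in handles
    m=mask(c["frame"],col);p=depthpts(c,m);top=p[p[:,2]>np.median(p[:,2])-.004] if len(p) else p
  File "h.py", line 13, in mask
    n,l,s,_=cv2.connectedComponentsWithStats(m);k=1+np.argmax(s[1:,4]);return l==k
                                                    ~~~~~~~~~^^^^^^^^^
    return _wrapfunc(a, 'argmax', axis=axis, out=out, **kwds)
    return bound(*args, **kwds)
ValueError: attempt to get argmax of an empty sequence
```

By measurement the blue handle points at about 1.82 rad in the world frame, and in line with the pipe would be 1.815, so it is open. I'll lower the finger on the -x side of the yellow handle.

Request:
{"fn": "send_rows", "kwargs": {"steps": "-1 0 0 -0.035 0 0 0; -1 0 0 -0.035 0 0 0; -1 0 0 -0.025 0 0 0; -1 0 0 -0.014 0 0 0; -1 0 0 0 0 0 0"}}

```text
clock: 8.63
eef_pos: [0.4788, -0.0295, 0.0828]
tool_rot: [-0.12, 0.993, 0.001, -0.004]
ft_force: [-0.6, -0.3, 0.6]
grip_width: 0.0003
grasp_force: 0.0
```

Request:
{"fn": "send_rows", "kwargs": {"steps": "-1 0.008 0.002 0 0 0 0; -1 0.007 0.002 0 0 0 0; -1 0.007 0.002 0 0 0 0; -1 0 0 0 0 0 0; -1 0 0 0 0 0 0"}}

```text
clock: 9.05
eef_pos: [0.5055, -0.0244, 0.0873]
tool_rot: [-0.119, 0.993, -0.0, 0.001]
ft_force: [0.2, 0.2, 0.4]
grip_width: -0.0001
grasp_force: 0.0
```

Run:
```python
from workcell import *; from h import *
s=camera("side");b=s["frame"][160:280,150:310]
cv2.imwrite("pics/y1.png",cv2.cvtColor(cv2.resize(b,(800,600),interpolation=cv2.INTER_CUBIC),cv2.COLOR_RGB2BGR))
```

```text
(no output)
```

View pics/y1.png

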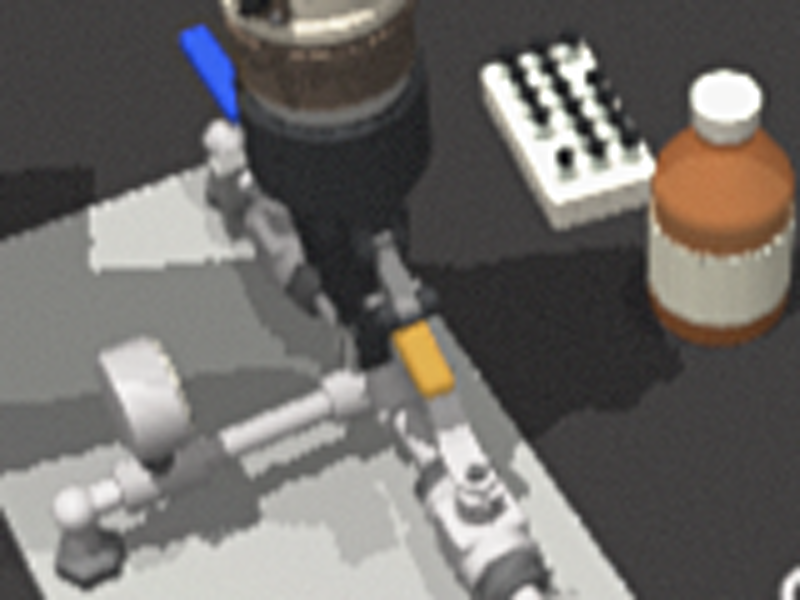

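The yellow sleeve is at (425,355) in the crop, and the fingertip sits just to its left at (370,345), on the correct side. The blue handle is visible at (210,70). I'll carry on along the arc.

Request:
{"fn": "send_rows", "kwargs": {"steps": "-1 0.006 0.002 0 0 0 -0.06; -1 0.0095 0.0026 0 0 0 -0.12; -1 0.0098 0.0014 0 0 0 -0.12; -1 0.0099 0.0002 0 0 0 -0.12; -1 0.0099 -0.0009 0 0 0 -0.12"}}

```text
clock: 9.52
eef_pos: [0.5473, -0.0183, 0.0866]
tool_rot: [0.153, 0.988, 0.001, -0.002]
ft_force: [-5.3, 2.6, 3.1]
grip_width: 0.0001
grasp_force: 3.0
```

Request:
{"fn": "send_rows", "kwargs": {"steps": "-1 0.0098 -0.0019 0 0 0 -0.12; -1 0.0095 -0.003 0 0 0 -0.12; -1 0.009 -0.0041 0 0 0 -0.12; -1 0.0085 -0.0052 0 0 0 -0.12; -1 0.0078 -0.0062 0 0 0 -0.12"}}

```text
clock: 9.93
eef_pos: [0.5927, -0.0381, 0.0866]
tool_rot: [0.438, 0.899, 0.001, -0.002]
ft_force: [-4.7, 3.8, 2.4]
grip_width: -0.0002
grasp_force: 2.9
```

Request:
{"fn": "send_rows", "kwargs": {"steps": "-1 0.0073 -0.0068 0 0 0 -0.12; -1 0.0065 -0.0075 0 0 0 -0.12; -1 0.004 -0.006 0 0 0 -0.09; -1 0.0015 -0.003 0 0 0 -0.04; -1 0 0 0 0 0 0"}}

```text
clock: 10.35
eef_pos: [0.6123, -0.0625, 0.0865]
tool_rot: [0.594, 0.804, 0.001, -0.001]
ft_force: [-2.8, 2.5, 1.7]
grip_width: -0.0
grasp_force: 1.7
```

Request:
{"fn": "send_rows", "kwargs": {"steps": "-1 0.0005 -0.0015 0 0 0 -0.02; -1 0 0 0 0 0 0; -1 0.0005 -0.001 0 0 0 0; -1 0 0 0 0 0 0; -1 0 0 0 0 0 0"}}

```text
clock: 10.77
eef_pos: [0.6125, -0.0627, 0.0864]
tool_rot: [0.601, 0.799, 0.001, -0.002]
ft_force: [-3.9, 7.7, 3.7]
grip_width: -0.0003
grasp_force: 4.4
```

Request:
{"fn": "send_rows", "kwargs": {"steps": "-1 0.0002 -0.001 0 0 0 0; -1 0 0 0 0 0 0; -1 0 0 0 0 0 0; -1 0 0 0 0 0 0; -1 0 0 0 0 0 0"}}

```text
clock: 11.18
eef_pos: [0.6125, -0.0627, 0.0865]
tool_rot: [0.601, 0.8, 0.002, -0.003]
ft_force: [-4.8, 8.9, 3.9]
grip_width: 0.0003
grasp_force: 5.5
```

The handle isn't moving at about 10 N, so it is at its stop. I'll back off, lift, and move the arm clear to check.

Request:
{"fn": "send_rows", "kwargs": {"steps": "-1 -0.002 0.008 0 0 0 0; -1 -0.002 0.01 0 0 0 0; -1 0 0 0.03 0 0 0; -1 0 0 0.04 0 0 0; -1 0 0 0.04 0 0 0"}}

```text
clock: 11.6
eef_pos: [0.6092, -0.0481, 0.1964]
tool_rot: [0.602, 0.799, -0.001, -0.001]
ft_force: [1.8, 0.4, 0.3]
grip_width: 0.0002
grasp_force: 0.0
```

Request:
{"fn": "send_rows", "kwargs": {"steps": "-1 -0.02 -0.02 0.02 0 0 0; -1 -0.028 -0.028 0 0 0 0; -1 -0.028 -0.028 0 0 0 0; -1 -0.028 -0.028 0 0 0 0; -1 -0.028 -0.028 0 0 0 0"}}

```text
clock: 12.02
eef_pos: [0.4772, -0.1816, 0.2169]
tool_rot: [0.601, 0.799, -0.0, 0.001]
ft_force: [0.4, -0.5, 0.7]
grip_width: 0.0001
grasp_force: 0.0
```

Request:
{"fn": "send_rows", "kwargs": {"steps": "-1 -0.028 -0.028 0 0 0 0; -1 -0.028 -0.028 0 0 0 0; -1 -0.028 -0.028 0 0 0 0; -1 -0.028 -0.028 0 0 0 0; -1 -0.02 -0.028 0 0 0 0"}}

```text
clock: 12.43
eef_pos: [0.3439, -0.3217, 0.2169]
tool_rot: [0.602, 0.798, -0.001, 0.001]
ft_force: [-0.4, -0.9, 0.9]
grip_width: 0.0
grasp_force: 0.0
```

Request:
{"fn": "send_rows", "kwargs": {"steps": "-1 -0.01 -0.028 0 0 0 0; -1 -0.01 -0.028 0 0 0 0; -1 0 -0.02 0 0 0 0; -1 0 0 0 0 0 0; -1 0 0 0 0 0 0"}}

```text
clock: 12.85
eef_pos: [0.3258, -0.3976, 0.2163]
tool_rot: [0.603, 0.798, -0.0, 0.0]
ft_force: [-0.3, 0.6, -0.7]
grip_width: 0.0002
grasp_force: 0.0
```

Run:
```python
from workcell import *; from h import *
o=get_obs();print(o["clock"],o["eef_pos"].round(4),o["ft_force"].round(1))
c=camera("top");cv2.imwrite("pics/end.png",cv2.cvtColor(c["frame"],cv2.COLOR_RGB2BGR))
handles(c)
```

```text
12.85 [ 0.3258 -0.3976  0.2163] [-0.3  0.6 -0.7]
blue 228 z [0.026 0.105 0.108] box [469.2 163.5] [17.8 69.6] corners [[452.0, 195.0], [469.0, 128.0], [487.0, 132.0], [469.0, 199.0]]
  depth top [469.7 163. ] [15.3 68.1] [[454.0, 194.0], [471.0, 128.0], [486.0, 132.0], [468.0, 198.0]]
yellow 301 z [-0.002  0.104  0.108] box [612.1 -84.3] [70.6 21.9] corners [[575.0, -83.0], [581.0, -104.0], [649.0, -86.0], [643.0, -65.0]]
  depth top [610.7 -84.5] [67.6 16.2] [[576.0, -85.0], [580.0, -101.0], [645.0, -84.0], [642.0, -68.0]]
```

View pics/end.png

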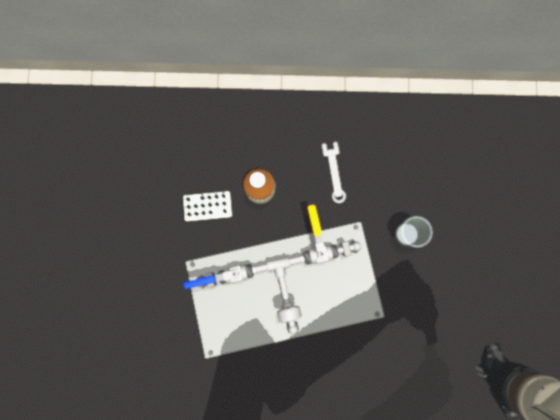

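The end view shows the blue handle at (200,283) in line with the pipe. The yellow handle at (315,220) stands square across it. The bottle, rack, wrench and beaker are at their original pixels. The two handle directions, about 1.82 and 0.25 rad, are 1.57 rad apart, as they should be.

```bash
python3 -c "
from workcell import *
print(job_done())"
```

```text
the job is handed in; nothing more can be done
None
```

The nitrogen is changed over: I pushed the blue handle fully open to its stop first, then the yellow handle fully closed to its stop. The loose items are where they were, and I handed the job in at about 13 s.

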